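# Park the centrifuge rotor at the pointer and set its brake

### The arm

A 6-joint arm with a two-finger parallel gripper is mounted at the origin on the work surface. World frame = base frame: x ahead of the robot, y to its left, z up, the work surface at z = 0. Lengths are in mm, angles in degrees, forces in N, time in s.
With the tool pointing down it reaches from about 350 to 850 mm from the base axis. Payload 8.1 kg.
Tool frame: the origin (TCP) lies where the fingers leave the gripper's body, on its centre line; the fingertips stand 73 mm ahead of it and the grasp point (between the pads) lies 54 mm ahead of it; z points along the fingers, y is the line along which they close (so a half turn about z gives the same grasp; the last joint's range is limited). The gripper opens to 85 mm and grips with 20 to 120 N. Pads are 22 mm wide; open, the fingers measure 114 mm over their backs; the gripper's body (76 mm by 85 mm) begins 54 mm behind the grasp point. The pads swing forward as they close: fully open they stand 13 mm farther back than shut.
Start: joints at [-72.044, 7.471, 85.268, -0, 87.261, -4.893], TCP at [233.008, -552.913, 303.892] pointing down, gripper open.
Joint ranges: [-169.43, 169.43], [-51.17, 129.36], [1.28, 143.12], [-76.62, 256.62], [0, 156.53], [-152.29, 152.29]. Speed limits (degrees/s): [136.94, 136.94, 159.86, 180, 180, 180].

### API

Orientations are given as [roll, pitch, yaw] about the fixed x, y, z axes, in that order (R = Rz(yaw) Ry(pitch) Rx(roll)).
In Python, from bench import sense, optics, r gives the robot as it stands.
- The arm moves only by the tool servo_tool, never from a script. Its argument "plan" is a list that holds one entry, the list of rows, each a list of 5 numbers: the shift along the world's x, y, z in m, then the turn about the world's z in degrees, then the finger opening in m, from 0 to 0.0854. A call has 1 to 10 rows; each row shifts and turns the commanded pose from where the row before left it; what a row does not reach is not made up. A row lasts 1/10 s, in which the tool goes at most 50 mm and 8.59 degrees, less where a joint would pass 70% of its speed; a pose out of reach is approached as far as the arm can. A call is refused whole if a number of a shift passes 0.05 or a number of a turn 8.59, either way. A call with a gripper value outside its range is refused whole. The fingers move at their own pace and stop on an object; "force" is the grip in N (left out, the last holds). Time passes only in rows, so rows that do not move let the fingers close. It gives the time, the measured TCP pose, the force, the opening and the grip force at its end, in the units of the state.
- sense(): the state, without advancing time (a new reading comes with each control period).
- optics.snapshot(name): name is "scene" or "top" or "wrist"; returns a dict with "frame" (480x640x3 uint8, blue, green, red), "fx", "fy", "cx", "cy" (pixels), "cam_to_world" (4x4, takes a point from camera to world coordinates). Camera axes: x right, y down, z forward; pixel columns grow to the right and rows downward; lengths in mm; the calibration is good to about 2 mm. A picture is of the moment at which its call begins. There is no depth.
- r.hand_in(): hands the job in; it is judged then, once.
The state is a dict: "time": time; "joint_pos": joint angles; "qd": joint speeds; "joint_efforts": joint torques, N m; "tool_pos": TCP position; "tcp_rot": TCP orientation; "ft_force": force on the tool from outside, world axes, zero at the start; "wrist_torque": the same for the moment, N m; "finger_gap": finger opening in mm; "grip_force": force on a finger pad.
Only numpy, scipy, OpenCV 4.12 (cv2) and the standard library are available. Lean on these libraries where they do the work, as an engineer would, in place of code of your own. Each camera call takes 0.05 s, during which the arm holds its last target. There are 200 camera calls.

### The job

With a fingertip, push on an arm of the centrifuge's rotor and turn it, either way round, until the bucket that holds the tall capped tube stands right in front of the small cone-shaped pointer on the rim, and leave the rotor at rest there. Then push the brake lever on the deck round towards the bowl, fully to its stop. Nothing is to be picked up: do not touch the tall tube or the short steel balance slug, which stay in their buckets, and leave the vial, the bottle and the beaker where they stand.

Things in the scene. Friction and masses are not known exactly. Their poses are not given: they have to be found in the camera images.
- centrifuge: White bench centrifuge, fixed, deck 160 mm above the table, 330 mm deep (x). Origin on the table under the rotor axis. A round open bowl, 270 mm across, floor 100 mm below the deck, is centred on the axis; the flat panel with the brake lies at its -y side; the deck reaches from 165 mm at +y to 275 mm at -y.
- rotor: Four-arm grey rotor in the bowl. Turns endlessly either way about vertical, friction 0.06 N m, stays where left. Origin on its axis at deck height. Arms along its own +x (tube), +y, -x (balance slug), -y: bars 10 mm thick, bare 18 to 82 mm from the axis, top 5 and underside 33 mm below the origin. Hub 36 mm across, its nut rises 10 mm above the origin. The frame turns with the rotor.
- tube_bucket (a point): Centre of the mouth of the bucket that holds the tall tube, on the rotor, 100 mm from its axis, 5 mm below deck height. Each arm ends in such an upright round bucket, 35 mm across and 60 mm tall; the opposite one holds the balance slug, the other two are empty.
- pointer: Index pointer fixed on the rim: small dark steel block with a level cone 24 mm thick, 27 mm high above the deck, its tip pointing at the rotor axis. Its place round the rim differs from run to run. Origin on the rotor axis at deck height; its own x axis runs from the axis to the pointer: tip 130 mm, back end 161 mm from the axis.
- park (a point): Point in front of the pointer, 100 mm from the rotor axis on the line from the axis to the pointer, at the height of the bucket mouths: the tube's bucket must be centred here.
- brake (a joint): Brake lever angle in rad: 0 to 0.3 at the start (released), 1.2 at its stop (set); it grows as the lever turns anticlockwise seen from above, towards the bowl. Light friction (0.06 N m), no spring: it stays where it is left. It does not touch the rotor.
- brake_pivot (a point): On the lever's upright pivot axis, at half the height of its bar, 24 mm above the deck. The pivot is on the flat deck beside the bowl.
- brake_tip (a point): Free end of the brake lever (a round post 16 mm across), 82 mm from the pivot, 24 mm above the deck. The lever between is a level steel bar 10 mm thick, from 13 to 35 mm above the deck, bare from 12 to 73 mm from the pivot. On the deck beneath its path stands only a stop pin 10 mm high.
- tube: Tall tube with a white cap, loose in its bucket: 25 mm across, 96 mm long, standing 41 mm out of the bucket. Origin at the centre of its underside.
- balance: Short plain steel slug, loose in the opposite bucket: 24 mm across, 62 mm long, standing 7 mm out of the bucket. Origin at the centre of its underside.
- vial: Small amber vial with black cap, loose, on the deck near the brake: 24 mm across, 42 mm tall. Origin at the centre of its underside.
- bottle: Amber bottle on the bench, left of the centrifuge: 64 mm across, 160 mm tall. Origin at the centre of its underside.
- beaker: Glass beaker on the bench, right of the centrifuge: 70 mm across, 90 mm tall. Origin at the centre of its underside.

How it is judged:
By the outcome, as a careful person would: the job done as asked, in the order asked, and still so for the second after the job is handed in, with the robot touching nothing.
It also fails if it takes over 72 s, if anything falls off the work surface, if the arm or the gripper's body presses on something with over 40 N, if the wrist force passes 120 N, or if a joint passes its speed limit or range.

## Working session

There is one attempt and no reset: what is moved stays moved. The work goes in short steps, Python scripts to look and compute and a tool call to move; the robot and the scene stay as the last step left them, time stands still between calls to the robot, and variables do not carry over. Pictures are saved under pics/ and viewed, at most 10 in all, crops included, and the job is handed in when it is done.

Besides the shell and the picture viewer there is one more tool, called after "Request:" in YAML: its name, and indented under it one key for each argument. servo_tool: Moves the arm, as the interface text tells. Its arguments: {"type":"object","properties":{"plan":{"type":"array"},"force":{"type":"number"}},"required":["plan"]}

```bash
mkdir -p pics; cat > h.py <<'E'
import numpy as np,cv2
from bench import sense,optics,r
def snap(n,f):
    s=optics.snapshot(n); cv2.imwrite('pics/'+f,s['frame']); np.save('pics/'+n+'.npy',{k:v for k,v in s.items()},allow_pickle=True); return s
def load(n): return np.load('pics/'+n+'.npy',allow_pickle=True).item()
def world(s,u,v,z):
    T=np.array(s['cam_to_world']); d=T[:3,:3]@[(u-s['cx'])/s['fx'],(v-s['cy'])/s['fy'],1]; o=T[:3,3]
    return (o+d*(z-o[2])/d[2]).round(1)
E
python3 - <<'E'
from h import *
for n in('scene','top'):
    s=snap(n,n+'1.png'); print(n,s['fx'],np.array(s['cam_to_world']).round(2).tolist())
s=sense();print(s['time'],s['tool_pos'],s['tcp_rot'],s['finger_gap'])
E
```

```text
scene 462.5693486656105 [[0.77, 0.5, -0.39, 965.35], [0.64, -0.6, 0.48, -650.44], [0.01, -0.62, -0.78, 1039.25], [0.0, 0.0, 0.0, 1.0]]
top 575.6486001533938 [[0.01, -0.98, 0.19, 210.08], [-1.0, -0.0, 0.0, -52.4], [-0.0, -0.19, -0.98, 1678.65], [0.0, 0.0, 0.0, 1.0]]
0.1 [ 232.88365114 -552.5372366   302.91731944] [-1.79901425e+02 -9.31846367e-03  2.28467913e+01] 85.36193138019564
```

View pics/top1.png

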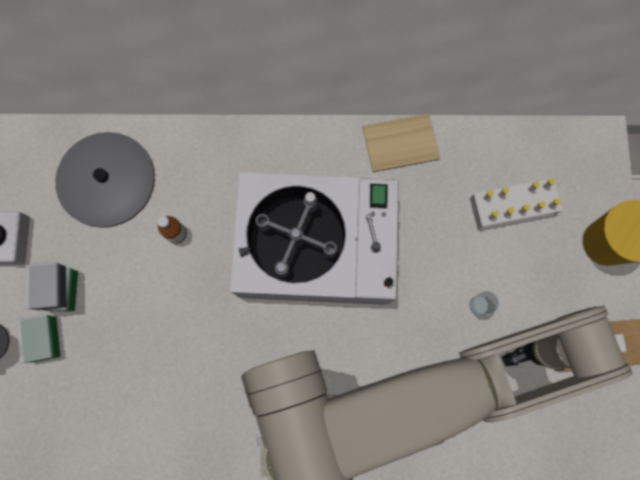

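View pics/scene1.png

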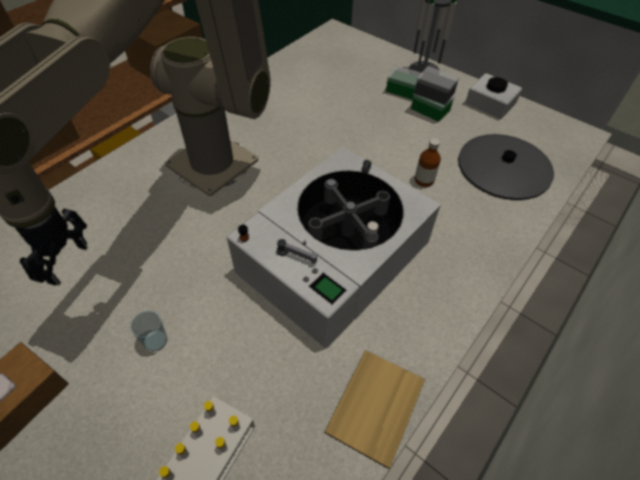

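```bash
python3 - <<'E'
from h import *
s=load('top'); cv2.imwrite('pics/c1.png',cv2.resize(s['frame'][165:305,225:405],None,fx=4.2,fy=4.2,interpolation=cv2.INTER_CUBIC))
E
```

```text
(no output)
```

View pics/c1.png

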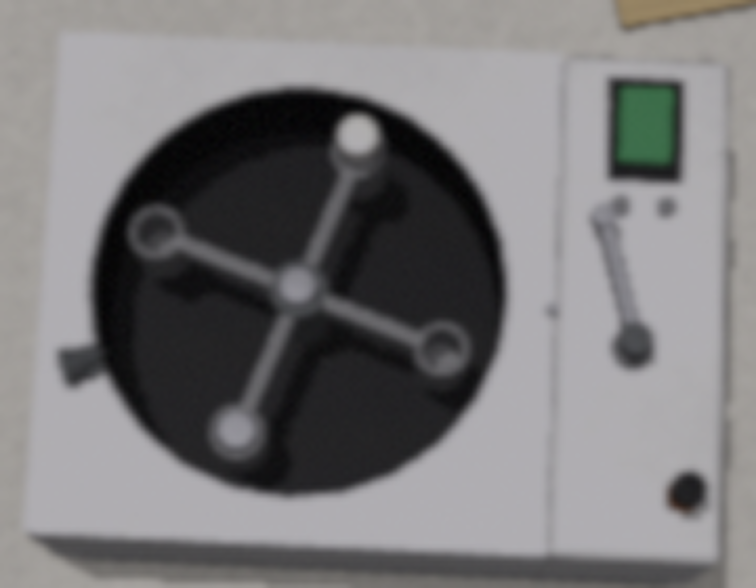

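```bash
python3 - <<'E'
from h import *
s=load('top')
w=lambda a,b,z:world(s,225+(a+.5)/4.2-.5,165+(b+.5)/4.2-.5,z)
P=dict(b1=(156,230,155),b2=(441,348,155),nut=(297,286,170),bal=(237,431,157),cap=(358,136,196),ptip=(103,359,175),pback=(70,366,175),piv=(633,344,197),tip=(603,215,190),vial=(688,490,202),pin=(550,311,170))
W={k:w(*v) for k,v in P.items()}
c=(W['b1']+W['b2'])/2
for k,v in W.items():
    d=v-c; print(k,v,np.hypot(*d[:2]).round(1),np.degrees(np.arctan2(d[1],d[0])).round(1))
d=W['tip']-W['piv'];print(np.hypot(*d[:2]),np.degrees(np.arctan2(d[1],d[0])))
# bowl rim fit
g=cv2.cvtColor(s['frame'],cv2.COLOR_BGR2GRAY)[165:305,225:405]
m=(g<90).astype(np.uint8);n,l,st,ce=cv2.connectedComponentsWithStats(m);i=1+st[1:,4].argmax()
ct=max(cv2.findContours((l==i).astype(np.uint8),0,1)[0],key=cv2.contourArea)
p=np.array([world(s,225+q[0][0],165+q[0][1],160)[:2] for q in cv2.convexHull(ct)]);
A=np.c_[2*p,np.ones(len(p))];x=np.linalg.lstsq(A,(p**2).sum(1),rcond=None)[0];print(x[:2],np.sqrt(x[2]+x[0]**2+x[1]**2))
E
```

```text
b1 [577.3 105.2 155. ] 100.1 67.4
b2 [500.3 -79.5 155. ] 100.1 -112.6
nut [537.3  12.7 170. ] 1.5 -174.3
bal [445.5  50.3 157. ] 100.5 158.1
cap [629.3 -26.  196. ] 98.5 -23.2
ptip [488.4 134.7 175. ] 131.9 112.5
pback [483.8 155.5 175. ] 152.9 111.1
piv [ 495.4 -198.5  197. ] 215.8 -101.6
tip [ 579.8 -181.4  190. ] 198.5 -78.1
vial [ 403.2 -230.5  202. ] 278.6 -119.1
pin [ 521.7 -148.7  170. ] 162.5 -96.0
86.11486515114564 11.453465212857058
[536.33359749  17.22084726] 135.05950513552125
```

The top view shows these points (crop pixels):
- Hub (297,286)
- Tube (358,136), at about -22.6°
- Pointer (80,365), at about 112°
- Brake pivot (633,344) and lever tip (603,215)
- Vial (688,490)

The plan is to turn the rotor about +134° by pushing the slug arm. First I'll move in for a closer look.

Request:
servo_tool:
  plan:
    - [[0.015, 0.034, 0.006, 0, 0], [0.015, 0.034, 0.006, 0, 0], [0.015, 0.034, 0.006, 0, 0], [0.015, 0.034, 0.006, 0, 0], [0.015, 0.034, 0.006, 0, 0], [0.015, 0.034, 0.006, 0, 0], [0.015, 0.034, 0.006, 0, 0], [0.015, 0.034, 0.006, 0, 0], [0.015, 0.034, 0.006, 0, 0], [0.015, 0.034, 0.006, 0, 0]]

```text
time: 1.1
tool_pos: [383.2, -211.4, 363.8]
tcp_rot: [-180.0, 0.0, 22.8]
ft_force: [0.9, -0.6, 0.2]
finger_gap: 0.1
grip_force: 0.0
```

Request:
servo_tool:
  plan:
    - [[0.016, 0.034, 0.006, 0, 0], [0.016, 0.034, 0.006, 0, 0], [0.016, 0.034, 0.006, 0, 0], [0.016, 0.034, 0.006, 0, 0], [0.016, 0.034, 0.006, 0, 0], [0.016, 0.034, 0.006, 0, 0], [0.016, 0.034, 0.006, 0, 0], [0.016, 0.034, 0.006, 0, 0], [0, 0, 0, 0, 0], [0, 0, 0, 0, 0]]

```text
time: 2.1
tool_pos: [511.0, 59.8, 411.3]
tcp_rot: [-180.0, 0.1, 23.0]
ft_force: [-0.5, -0.4, 0.6]
finger_gap: 0.2
grip_force: 0.0
```

```bash
python3 - <<'E'
from h import *
s=snap('wrist','w1.png');print(np.array(s['cam_to_world']).round(2).tolist(),s['fx'])
s=sense();print(s['time'],s['tool_pos'],s['tcp_rot'],s['finger_gap'],s['joint_pos'])
E
```

```text
[[0.39, -0.87, -0.3, 587.42], [-0.92, -0.37, -0.13, 92.35], [-0.0, 0.33, -0.95, 481.17], [0.0, 0.0, 0.0, 1.0]] 401.652713528204
2.15 [510.79577896  59.05043124 411.29173182] [-1.79990984e+02  7.42843779e-02  2.28901694e+01] -0.1311543719595346 [ 8.90951143e-01 -6.92049108e+00  8.86154774e+01 -1.96767821e-02
  9.83772663e+01  6.79979331e+01]
```

View pics/w1.png

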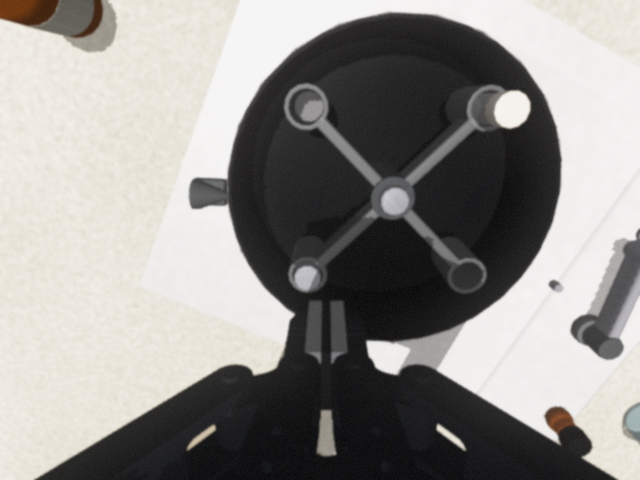

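The wrist view shows the hub nut at (394,200), empty buckets at (306,106) and (467,275), the slug at (307,277), and the pointer from (190,192) to about (232,192). I'll enlarge the pointer and pin down the numbers.

```bash
python3 - <<'E'
from h import *
s=load('wrist')
P=dict(b1=(306,106,155),b2=(467,275,155),nut=(395,201,170),hub=(393,199,155),ptip=(231,192,175),pmid=(209,193,175),pback=(191,193.5,175))
W={k:world(s,*v) for k,v in P.items()}
c=(W['b1']+W['b2'])/2;print(c)
for k,v in W.items():
    d=v-c; print(k,v,np.hypot(*d[:2]).round(1),np.degrees(np.arctan2(d[1],d[0])).round(1))
f=cv2.convertScaleAbs(s['frame'][150:240,170:290],alpha=1.6,beta=10)
cv2.imwrite('pics/c2.png',cv2.resize(f,None,fx=6,fy=6,interpolation=cv2.INTER_CUBIC))
E
```

```text
[539.75  12.95 155.  ]
b1 [577.8 105.3 155. ] 99.9 67.6
b2 [501.7 -79.4 155. ] 99.9 -112.4
nut [539.5  12.8 170. ] 0.3 -149.0
hub [538.   11.2 155. ] 2.5 -135.0
ptip [497.1 134.3 175. ] 128.6 109.4
pmid [489.7 149.7 175. ] 145.6 110.1
pback [483.8 162.5 175. ] 159.7 110.5
```

View pics/c2.png

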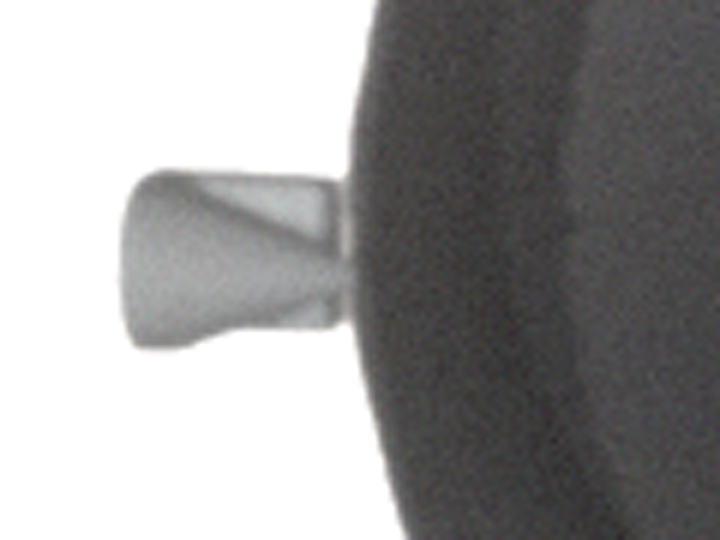

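Request:
servo_tool:
  plan:
    - [[0.003, 0.005, -0.025, 0, 0], [0.003, 0.005, -0.025, 0, 0], [0, 0, -0.025, 0, 0], [0, 0, -0.025, 0, 0], [0, 0, -0.025, 0, 0], [0, 0, -0.025, 0, 0], [0, 0, -0.025, 0, 0], [0, 0, -0.02, 0, 0], [0, 0, -0.005, 0, 0], [0, 0, 0, 0, 0]]

```text
time: 3.15
tool_pos: [516.3, 68.1, 211.2]
tcp_rot: [-180.0, 0.1, 22.8]
ft_force: [-0.4, -1.2, -0.0]
finger_gap: 0.2
grip_force: 0.0
```

```bash
python3 - <<'E'
from h import *
p=sense()['tool_pos'];c=np.array([539.7,13.]);d=p[:2]-c;a0=np.degrees(np.arctan2(d[1],d[0]));print(p,np.hypot(*d),a0)
# rotor will have arm ~16deg ahead; go in steps of 5 deg at r=60
q=p[:2]; 
for a in np.arange(a0+6,252,6):
    n=c+58*np.array([np.cos(np.radians(a)),np.sin(np.radians(a))]); print(round(a,1),((n-q)/1000).round(4).tolist()); q=n
E
```

```text
[516.26023838  68.14908394 211.15417288] 59.92365045858733 113.02672479930307
119.0 [-0.0047, -0.0044]
125.0 [-0.0051, -0.0032]
131.0 [-0.0048, -0.0037]
137.0 [-0.0044, -0.0042]
143.0 [-0.0039, -0.0047]
149.0 [-0.0034, -0.005]
155.0 [-0.0028, -0.0054]
161.0 [-0.0023, -0.0056]
167.0 [-0.0017, -0.0058]
173.0 [-0.0011, -0.006]
179.0 [-0.0004, -0.0061]
185.0 [0.0002, -0.0061]
191.0 [0.0008, -0.006]
197.0 [0.0015, -0.0059]
203.0 [0.0021, -0.0057]
209.0 [0.0027, -0.0055]
215.0 [0.0032, -0.0051]
221.0 [0.0037, -0.0048]
227.0 [0.0042, -0.0044]
233.0 [0.0047, -0.0039]
239.0 [0.005, -0.0034]
245.0 [0.0054, -0.0028]
251.0 [0.0056, -0.0023]
```

Request:
servo_tool:
  plan:
    - [[-0.0047, -0.0044, 0, 0, 0], [-0.0051, -0.0032, 0, 0, 0], [-0.0048, -0.0037, 0, 0, 0], [-0.0044, -0.0042, 0, 0, 0], [-0.0039, -0.0047, 0, 0, 0], [-0.0034, -0.005, 0, 0, 0], [-0.0028, -0.0054, 0, 0, 0], [-0.0023, -0.0056, 0, 0, 0], [-0.0017, -0.0058, 0, 0, 0], [-0.0011, -0.006, 0, 0, 0]]

```text
time: 4.15
tool_pos: [482.6, 20.6, 211.8]
tcp_rot: [-180.0, 0.0, 22.8]
ft_force: [0.9, 1.8, -0.1]
finger_gap: 0.0
grip_force: 0.6
```

Request:
servo_tool:
  plan:
    - [[-0.0004, -0.0061, 0, 0, 0], [0.0002, -0.0061, 0, 0, 0], [0.0008, -0.006, 0, 0, 0], [0.0015, -0.0059, 0, 0, 0], [0.0021, -0.0057, 0, 0, 0], [0.0027, -0.0055, 0, 0, 0], [0.0032, -0.0051, 0, 0, 0], [0.0037, -0.0048, 0, 0, 0], [0.0042, -0.0044, 0, 0, 0], [0.0047, -0.0039, 0, 0, 0]]

```text
time: 5.15
tool_pos: [505.8, -32.8, 211.8]
tcp_rot: [-180.0, 0.0, 22.8]
ft_force: [-1.3, 0.9, -0.3]
finger_gap: 0.4
grip_force: 0.6
```

```bash
python3 - <<'E'
from h import *
snap('wrist','w2.png')
s=sense();p=s['tool_pos'];d=p[:2]-[539.7,13];print(s['time'],p,np.hypot(*d),np.degrees(np.arctan2(d[1],d[0])),s['ft_force'])
E
```

```text
5.2 [506.44667488 -33.34761697 211.99837685] 57.04283680174576 -125.65854999565171 [ 0.26303364 -0.68122781  0.40641427]
```

View pics/w2.png

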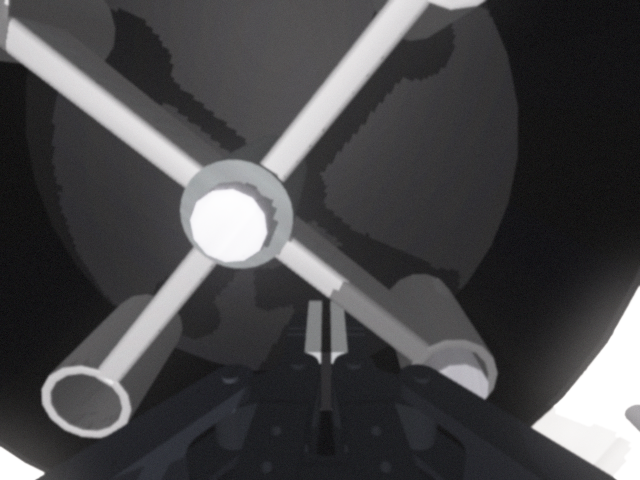

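The slug bucket mouth is at (452,375), the empty bucket at (86,401) and the hub at (236,213). The finger is behind the slug arm.

```bash
python3 - <<'E'
from h import *
s=load('wrist')
c=np.array([539.7,13,155])
for q in[(86,401,155),(452,374,155),(236,213,155),(230,226,170)]:
    w=world(s,*q);d=w-c;print(w,np.hypot(*d[:2]).round(1),np.degrees(np.arctan2(d[1],d[0])).round(1)%360)
E
```

```text
[444.9  42.7 155. ] 99.3 162.6
[511.  -81.9 155. ] 99.1 253.2
[539.   13.3 155. ] 0.8 156.8
[539.7  12.  170. ] 1.0 270.0
```

```bash
python3 - <<'E'
from h import *
c=np.array([539.7,13.]);q=sense()['tool_pos'][:2]
for a in [238.5,242.5,246.5,250.5,254,257,260,262.5,264.5,265.5]:
    n=c+58*np.array([np.cos(np.radians(a)),np.sin(np.radians(a))]); print(((n-q)/1000).round(4).tolist()); q=n
E
```

```text
[0.0029, -0.0031]
[0.0035, -0.002]
[0.0037, -0.0017]
[0.0038, -0.0015]
[0.0034, -0.0011]
[0.0029, -0.0008]
[0.003, -0.0006]
[0.0025, -0.0004]
[0.002, -0.0002]
[0.001, -0.0001]
```

Request:
servo_tool:
  plan:
    - [[0.0029, -0.0031, 0, 0, 0], [0.0035, -0.002, 0, 0, 0], [0.0037, -0.0017, 0, 0, 0], [0.0038, -0.0015, 0, 0, 0], [0.0034, -0.0011, 0, 0, 0], [0.0029, -0.0008, 0, 0, 0], [0.003, -0.0006, 0, 0, 0], [0.0025, -0.0004, 0, 0, 0], [0.002, -0.0002, 0, 0, 0], [0.001, -0.0001, 0, 0, 0]]

```text
time: 6.2
tool_pos: [534.4, -43.9, 211.9]
tcp_rot: [180.0, 0.0, 22.9]
ft_force: [-1.3, -0.4, -0.5]
finger_gap: -0.0
grip_force: 0.5
```

```bash
python3 - <<'E'
from h import *
s=snap('wrist','w3.png')
# predicted mouth pixels for candidate slug angles
c=np.array([539.7,13,155]);T=np.linalg.inv(np.array(s['cam_to_world']))
def px(w): p=T[:3,:3]@w+T[:3,3]; return (s['cx']+s['fx']*p[0]/p[2],s['cy']+s['fy']*p[1]/p[2])
f=s['frame'].copy()
for a in range(278,298,2):
  for k in(0,90,180,270):
    t=np.radians(a+k);u,v=px(c+100*np.array([np.cos(t),np.sin(t),0]));
    if -50<u<690 and -50<v<530: print(a,k,round(u),round(v)) if a%4==2 else 0
g=sense();p=g['tool_pos'];d=p[:2]-c[:2];print(g['time'],p,np.hypot(*d),np.degrees(np.arctan2(d[1],d[0]))%360)
E
```

```text
278 0 453 338
278 270 146 484
282 0 460 322
282 270 163 486
286 0 465 304
286 270 180 488
290 0 469 287
290 270 196 489
294 0 471 268
294 270 213 489
6.25 [534.47793794 -43.96267497 211.93100483] 57.20154081254626 264.76204163936507
```

View pics/w3.png

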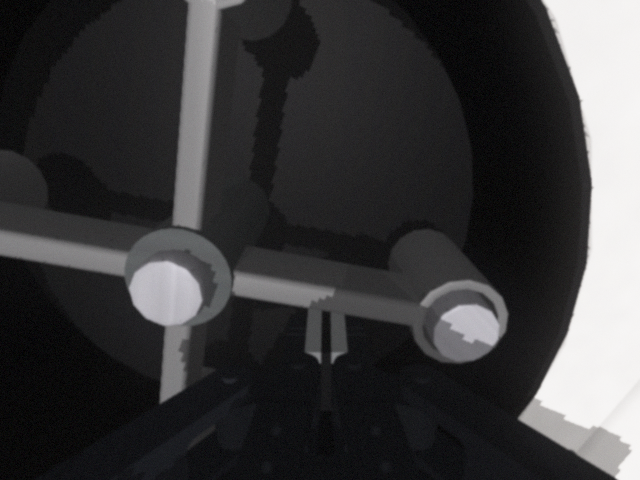

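Slug bucket mouth is at about (459,321), so the arm stands at about 282.2°. It needs about 8.3° more.

Request:
servo_tool:
  plan:
    - [[0.001, 0, 0, 0, 0], [0.001, 0, 0, 0, 0], [0.001, 0, 0, 0, 0], [0.001, 0, 0, 0, 0], [0.001, 0, 0, 0, 0], [0.001, 0, 0, 0, 0], [0.001, 0, 0, 0, 0], [0.0006, 0, 0, 0, 0], [0.0004, 0, 0, 0, 0], [0, 0, 0, 0, 0]]

```text
time: 7.25
tool_pos: [542.3, -44.0, 211.9]
tcp_rot: [180.0, -0.0, 22.8]
ft_force: [-0.5, 0.1, -0.2]
finger_gap: -0.0
grip_force: 0.2
```

```bash
cat > fit.py <<'E'
from h import *
import sys
s=snap('wrist',sys.argv[1])
T=np.linalg.inv(np.array(s['cam_to_world']));c=np.array([539.7,13,155])
def px(w): p=T[:3,:3]@w+T[:3,3]; return np.array((s['cx']+s['fx']*p[0]/p[2],s['cy']+s['fy']*p[1]/p[2]))
g=cv2.GaussianBlur(cv2.cvtColor(s['frame'],cv2.COLOR_BGR2GRAY),(3,3),0).astype(float)
M=np.hypot(cv2.Sobel(g,6,1,0),cv2.Sobel(g,6,0,1))
# edge score of bucket outer rims + arm top edges, over angle
best=[]
for a in np.arange(280,300,.25):
    sc=0;n=0
    for k in(0,90,180,270):
        t=np.radians(a+k);e=np.array([np.cos(t),np.sin(t),0]);nn=np.array([-e[1],e[0],0])
        pts=[c+100*e+17.5*np.array([np.cos(b),np.sin(b),0]) for b in np.linspace(0,6.28,60)]+[c+x*e+y*nn for y in(-5,5) for x in np.linspace(22,80,30)]
        for w in pts:
            u,v=px(w).round().astype(int)
            if 0<=u<640 and 0<=v<(300 if 200<u<460 else 480): sc+=min(M[v,u],150);n+=1
    best.append((sc/n,a))
print([(round(a,1),b) for a,b in sorted(best)[::-1][:5]],n)
g=sense();p=g['tool_pos'];d=p[:2]-c[:2];print(g['time'],p,np.degrees(np.arctan2(d[1],d[0]))%360)
E
python3 fit.py w4.png
```

```text
[(np.float64(77.0), np.float64(288.75)), (np.float64(76.7), np.float64(289.0)), (np.float64(72.0), np.float64(288.5)), (np.float64(71.2), np.float64(289.25)), (np.float64(64.9), np.float64(289.5))] 258
7.3 [542.29466267 -43.94782214 211.9120747 ] 272.60871219301305
```

Request:
servo_tool:
  plan:
    - [[0.0006, 0, 0, 0, 0], [0.0006, 0, 0, 0, 0], [0.0003, 0, 0, 0, 0], [0, 0, 0, 0, 0], [0, 0, 0, 0, 0]]

```text
time: 7.8
tool_pos: [543.8, -43.9, 211.9]
tcp_rot: [180.0, -0.0, 22.9]
ft_force: [-0.7, -0.9, -0.3]
finger_gap: -0.4
grip_force: 0.3
```

```bash
python3 fit.py w5.png
```

```text
[(np.float64(78.3), np.float64(290.25)), (np.float64(76.9), np.float64(290.0)), (np.float64(74.1), np.float64(290.5)), (np.float64(68.5), np.float64(290.75)), (np.float64(68.0), np.float64(289.75))] 255
7.85 [543.75849738 -43.94801642 211.91005485] 274.07638937954925
```

Back off, lift, and check from above, moving so the pointer and the tube are in view.

Request:
servo_tool:
  plan:
    - [[-0.005, 0, 0, 0, 0], [-0.005, 0, 0, 0, 0], [0, 0, 0.03, 0, 0], [0, 0, 0.03, 0, 0], [0, 0, 0.03, 0, 0], [-0.01, 0.02, 0.03, 0, 0], [-0.01, 0.03, 0.03, 0, 0], [-0.01, 0.03, 0.03, 0, 0], [0, 0.02, 0.02, 0, 0], [0, 0, 0, 0, 0]]

```text
time: 8.85
tool_pos: [504.0, 58.2, 416.2]
tcp_rot: [179.9, -0.4, 23.0]
ft_force: [-0.1, -0.6, 0.6]
finger_gap: 0.3
grip_force: 0.0
```

```bash
python3 fit.py w6.png
```

```text
[(np.float64(124.7), np.float64(290.75)), (np.float64(122.9), np.float64(290.5)), (np.float64(121.7), np.float64(291.0)), (np.float64(118.7), np.float64(290.25)), (np.float64(116.8), np.float64(291.25))] 454
8.9 [503.83172462  56.97693423 413.82400488] 129.20122291077104
```

View pics/w6.png

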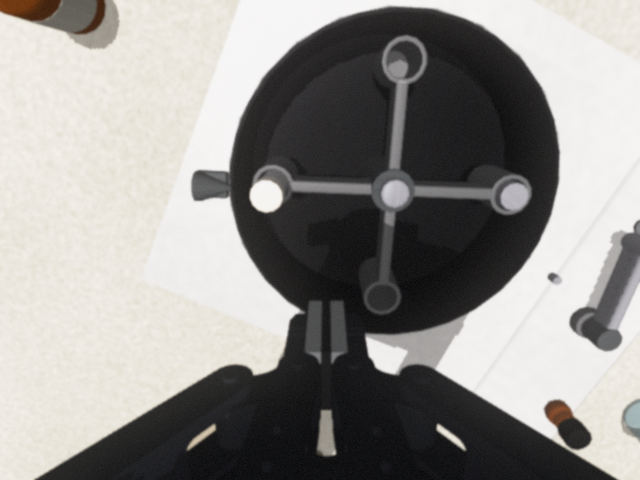

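```bash
python3 - <<'E'
from h import *
s=load('wrist');T=np.linalg.inv(np.array(s['cam_to_world']))
def px(w): p=T[:3,:3]@w+T[:3,3]; return np.array((s['cx']+s['fx']*p[0]/p[2],s['cy']+s['fy']*p[1]/p[2]))
g=cv2.GaussianBlur(cv2.cvtColor(s['frame'],cv2.COLOR_BGR2GRAY),(3,3),0)
M=np.hypot(cv2.Sobel(g,6,1,0),cv2.Sobel(g,6,0,1))
o=[]
for a in np.arange(106,116,.25):
    t=np.radians(a);e=np.array([np.cos(t),np.sin(t),0]);n=np.array([-e[1],e[0],0]);c=np.array([539.7,13,175])
    P=[c+130*e]+[c+161*e+12*(np.cos(b)*n+np.array([0,0,np.sin(b)])) for b in np.linspace(0,6.28,60)]
    h=cv2.convexHull(np.array([px(p)*16 for p in P]).round().astype(np.int32))
    m=np.zeros(g.shape,np.uint8);cv2.polylines(m,[h],True,1,1,cv2.LINE_8,4);o.append((round(M[m>0].mean(),1),a))
    f=np.zeros_like(m);cv2.fillPoly(f,[h],1,8,4); o[-1]+=(round(g[f>0].mean(),1),)
print(sorted(o)[::-1][:5],sorted(o,key=lambda x:x[2])[:4])
def ray(s,u,v):
    T=np.array(s['cam_to_world']);return T[:3,3],T[:3,:3]@[(u-s['cx'])/s['fx'],(v-s['cy'])/s['fy'],1]
t=load('top')
def tri(a,b):
    A=[];B=[]
    for o,d in(ray(t,225+(a[0]+.5)/4.2-.5,165+(a[1]+.5)/4.2-.5),ray(s,*b)):
        d=d/np.linalg.norm(d);Q=np.eye(3)-np.outer(d,d);A.append(Q);B.append(Q@o)
    return np.linalg.lstsq(np.vstack(A),np.hstack(B),rcond=None)[0].round(1)
print('piv',tri((633,344),(608,341)))
for z in(184,190,197,205,210): print(z,world(t,225+633/4.2,165+344/4.2,z),world(s,608,341,z))
print(world(s,554,277,170))
cv2.imwrite('pics/c3.png',cv2.resize(s['frame'][200:380,520:640],None,fx=3.3,fy=3.3,interpolation=cv2.INTER_CUBIC))
E
```

```text
[(np.float64(82.8), np.float64(111.5), np.float64(126.5)), (np.float64(81.3), np.float64(111.25), np.float64(124.6)), (np.float64(77.4), np.float64(111.75), np.float64(129.2)), (np.float64(73.1), np.float64(111.0), np.float64(124.4)), (np.float64(68.7), np.float64(115.75), np.float64(206.5))] [(np.float64(46.3), np.float64(110.5), np.float64(122.9)), (np.float64(44.5), np.float64(110.25), np.float64(123.2)), (np.float64(51.3), np.float64(110.0), np.float64(123.3)), (np.float64(59.2), np.float64(110.75), np.float64(123.3))]
piv [ 497.6 -199.7  194.7]
184 [ 496.8 -200.8  184. ] [ 496.2 -211.7  184. ]
190 [ 495.7 -200.2  190. ] [ 497.9 -205.7  190. ]
197 [ 494.3 -199.5  197. ] [ 499.8 -198.7  197. ]
205 [ 492.8 -198.7  205. ] [ 502.  -190.7  205. ]
210 [ 491.8 -198.2  210. ] [ 503.4 -185.7  210. ]
[ 527.  -145.1  170. ]
```

The tube bucket now stands at 110.7° and the pointer at about 110.5–111.5°, so they line up to within about 1 mm. Next is the brake: pivot about (497,-200), lever pointing at about 12°. I'll come in from its -y side.

Request:
servo_tool:
  plan:
    - [[0.006, -0.032, 0, 0, 0], [0.006, -0.032, 0, 0, 0], [0.006, -0.032, 0, 0, 0], [0.006, -0.032, 0, 0, 0], [0.006, -0.032, 0, 0, 0], [0.006, -0.032, 0, 0, 0], [0.006, -0.032, 0, 0, 0], [0.008, -0.032, 0, 0, 0], [0.009, -0.03, 0, 0, 0], [0, 0, 0, 0, 0]]

```text
time: 9.9
tool_pos: [561.8, -234.4, 408.8]
tcp_rot: [-179.9, 0.2, 22.6]
ft_force: [0.2, -0.7, -0.4]
finger_gap: 0.3
grip_force: 0.0
```

Request:
servo_tool:
  plan:
    - [[0, 0, -0.025, 0, 0], [0, 0, -0.025, 0, 0], [0, 0, -0.025, 0, 0], [0, 0, -0.025, 0, 0], [0, 0, -0.025, 0, 0], [0, 0, -0.02, 0, 0], [0, 0, -0.015, 0, 0], [0, 0, -0.005, 0, 0], [0, 0, 0, 0, 0]]

```text
time: 10.8
tool_pos: [562.1, -229.8, 245.9]
tcp_rot: [-179.9, 0.1, 22.8]
ft_force: [0.3, 0.3, 0.1]
finger_gap: -0.1
grip_force: 0.0
```

```bash
python3 - <<'E'
from h import *
snap('wrist','w7.png')
c=np.array([497,-200.]);p=sense()['tool_pos'];q=p[:2];d=q-c;print(p,np.hypot(*d),np.degrees(np.arctan2(d[1],d[0])))
for a in np.arange(-18,56,5):
    n=c+60*np.array([np.cos(np.radians(a)),np.sin(np.radians(a))]); print(a,((n-q)/1000).round(4).tolist()); q=n
E
```

```text
[ 562.65781973 -230.05434027  247.15902781] 72.2095053377406 -24.595558329294047
-18 [-0.0086, 0.0115]
-13 [0.0014, 0.005]
-8 [0.001, 0.0051]
-3 [0.0005, 0.0052]
2 [0.0, 0.0052]
7 [-0.0004, 0.0052]
12 [-0.0009, 0.0052]
17 [-0.0013, 0.0051]
22 [-0.0017, 0.0049]
27 [-0.0022, 0.0048]
32 [-0.0026, 0.0046]
37 [-0.003, 0.0043]
42 [-0.0033, 0.004]
47 [-0.0037, 0.0037]
52 [-0.004, 0.0034]
```

View pics/w7.png

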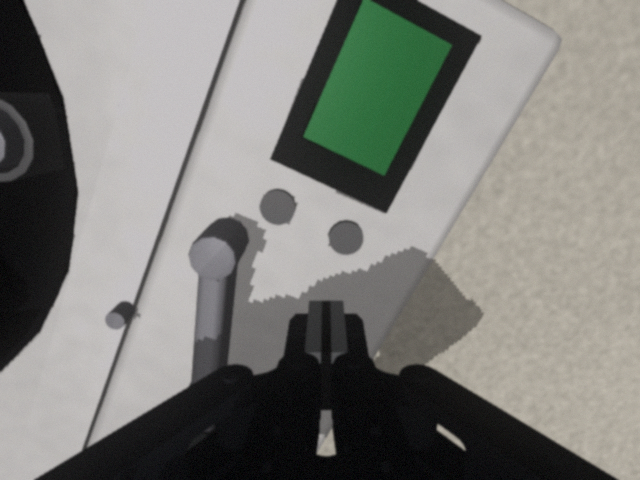

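The finger (325,320) is clear on the right of the lever, whose post is at (213,258); the stop pin is at (118,320). Now push.

Request:
servo_tool:
  plan:
    - [[-0.0086, 0.0115, 0, 0, 0], [0.0014, 0.005, 0, 0, 0], [0.001, 0.0051, 0, 0, 0], [0.0005, 0.0052, 0, 0, 0], [0, 0.0052, 0, 0, 0], [-0.0004, 0.0052, 0, 0, 0], [-0.0009, 0.0052, 0, 0, 0], [-0.0013, 0.0051, 0, 0, 0], [-0.0017, 0.0049, 0, 0, 0], [-0.0022, 0.0048, 0, 0, 0]]

```text
time: 11.85
tool_pos: [550.4, -172.3, 246.9]
tcp_rot: [180.0, -0.0, 22.9]
ft_force: [-0.5, -2.3, 0.3]
finger_gap: 0.3
grip_force: 0.7
```

Request:
servo_tool:
  plan:
    - [[-0.0026, 0.0046, 0, 0, 0], [-0.003, 0.0043, 0, 0, 0], [0, 0, 0, 0, 0]]

```text
time: 12.15
tool_pos: [544.6, -163.1, 246.9]
tcp_rot: [-180.0, -0.0, 22.9]
ft_force: [0.4, -0.4, 0.3]
finger_gap: -0.1
grip_force: 0.0
```

```bash
python3 - <<'E'
from h import *
snap('wrist','w8.png')
g=sense();d=g['tool_pos'][:2]-[497,-200];print(g['ft_force'],np.hypot(*d),np.degrees(np.arctan2(d[1],d[0])))
E
```

```text
[-0.00139852  0.37361005 -0.94303082] 60.153789107960044 37.55391278600354
```

View pics/w8.png

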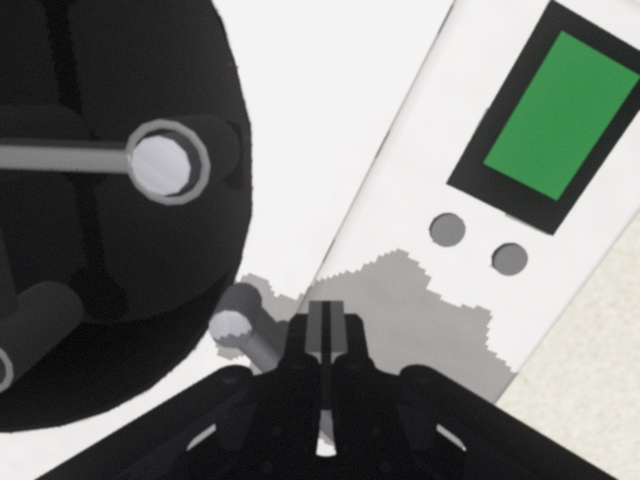

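The lever has swung well over, with its post at (230,328). I'll push on slowly until the force shows the stop.

Request:
servo_tool:
  plan:
    - [[-0.0012, 0.0015, 0, 0, 0], [-0.0012, 0.0015, 0, 0, 0], [-0.0013, 0.0014, 0, 0, 0], [0, 0, 0, 0, 0]]

```text
time: 12.6
tool_pos: [541.1, -159.3, 246.9]
tcp_rot: [-180.0, 0.0, 22.8]
ft_force: [0.3, 0.8, 0.4]
finger_gap: -0.1
grip_force: 0.2
```

Request:
servo_tool:
  plan:
    - [[-0.0013, 0.0014, 0, 0, 0], [-0.0014, 0.0014, 0, 0, 0], [-0.0014, 0.0013, 0, 0, 0], [0, 0, 0, 0, 0]]

```text
time: 13.0
tool_pos: [539.2, -157.8, 247.6]
tcp_rot: [179.6, -0.2, 22.8]
ft_force: [15.9, -14.4, -9.7]
finger_gap: -0.1
grip_force: 9.8
```

Request:
servo_tool:
  plan:
    - [[0.006, -0.006, 0, 0, 0], [0.002, -0.002, 0.008, 0, 0], [-0.004, 0.004, 0, 0, 0], [-0.003, 0.003, 0, 0, 0], [-0.0013, 0.0013, 0, 0, 0], [-0.0005, 0.0005, 0, 0, 0], [0, 0, 0, 0, 0], [0, 0, 0, 0, 0]]

```text
time: 13.8
tool_pos: [538.4, -156.3, 256.6]
tcp_rot: [179.6, -0.3, 22.8]
ft_force: [14.2, -12.2, -3.6]
finger_gap: 0.2
grip_force: 8.0
```

Request:
servo_tool:
  plan:
    - [[-0.0007, 0.0007, 0, 0, 0], [-0.0007, 0.0007, 0, 0, 0], [0, 0, 0, 0, 0], [0, 0, 0, 0, 0]]

```text
time: 14.2
tool_pos: [537.9, -155.8, 256.9]
tcp_rot: [179.4, -0.4, 22.8]
ft_force: [20.4, -15.9, -8.1]
finger_gap: 0.1
grip_force: 10.8
```

Request:
servo_tool:
  plan:
    - [[0.008, -0.008, 0, 0, 0], [0.008, -0.008, 0, 0, 0], [0, 0, 0.03, 0, 0], [0, 0, 0.03, 0, 0], [-0.02, -0.01, 0.04, 0, 0], [-0.03, -0.01, 0.04, 0, 0], [-0.03, -0.01, 0.02, 0, 0], [-0.03, 0, 0, 0, 0], [0, 0, 0, 0, 0], [0, 0, 0, 0, 0]]

```text
time: 15.2
tool_pos: [441.2, -198.8, 414.1]
tcp_rot: [-180.0, -0.0, 22.8]
ft_force: [0.7, 1.2, -0.5]
finger_gap: -0.1
grip_force: 0.0
```

```bash
python3 fit.py w9.png; python3 - <<'E'
from h import *
s=load('wrist');t0=load('wrist')
T=np.linalg.inv(np.array(s['cam_to_world']))
def px(w): p=T[:3,:3]@w+T[:3,3]; return np.array((s['cx']+s['fx']*p[0]/p[2],s['cy']+s['fy']*p[1]/p[2]))
g=cv2.GaussianBlur(cv2.cvtColor(s['frame'],cv2.COLOR_BGR2GRAY),(3,3),0)
M=np.hypot(cv2.Sobel(g,6,1,0),cv2.Sobel(g,6,0,1));print(px(np.array([497,-200,184])))
o=[]
for a in np.arange(0,95,1):
  for dx in(-3,0,3):
   for dy in(-3,0,3):
    t=np.radians(a);e=np.array([np.cos(t),np.sin(t),0]);n=np.array([-e[1],e[0],0]);c=np.array([497+dx,-200+dy,195])
    v=[]
    for w in[c+x*e+y*n for y in(-5,5) for x in np.linspace(15,70,30)]:
        q=px(w).round().astype(int)
        if 0<=q[0]<640 and 0<=q[1]<480: v.append(min(M[q[1],q[0]],150))
    if len(v)>30:o.append((round(np.mean(v),1),int(a),dx,dy))
print(sorted(o)[::-1][:6]); print(sense()['tool_pos'])
E
```

```text
[(np.float64(117.5), np.float64(291.0)), (np.float64(115.5), np.float64(290.75)), (np.float64(115.1), np.float64(291.25)), (np.float64(111.9), np.float64(290.5)), (np.float64(107.7), np.float64(291.5))] 120
15.25 [ 441.63449313 -198.74299042  413.78513641] 245.1495127215905
[357.43625281 147.68641492]
[(np.float64(143.4), 66, 3, 0), (np.float64(138.5), 67, 3, -3), (np.float64(131.1), 65, 3, 0), (np.float64(125.7), 64, 3, 3), (np.float64(123.7), 64, 0, -3), (np.float64(116.0), 68, 3, -3)]
[ 441.63449313 -198.74299042  413.78513641]
```

```bash
python3 -c "
from bench import r
print(r.hand_in())"
```

```text
the job is handed in; nothing more can be done
None
```

I turned the rotor until the tube's bucket stood in front of the pointer (aligned to about 1 mm by the cameras), then pushed the brake lever until it would go no further (about 20 N of resistance), backed the gripper clear and handed the job in at about 15 s; no verdict was returned.

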